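# Raise the counterweighted gate and push the cube home

### The arm

A 6-joint arm with a two-finger parallel gripper is mounted at the origin on a cart in front of the work surface, level with it; the furniture and walls round the work are solid. World frame = base frame: x ahead of the robot, y to its left, z up, the work surface at z = 0. Lengths are in m, angles in rad, forces in N, time in s.
With the tool pointing down it reaches from about 0.35 to 0.775 m from the base axis. Payload 5.5 kg.
Tool frame: the origin (TCP) lies midway between the tips of the shut fingers; the grasp point (between the pads) lies 19 mm behind it; z points along the fingers, y is the line along which they close (so a half turn about z gives the same grasp; the last joint's range is limited). The gripper opens to 85 mm and grips with 20 to 120 N. Pads are 22 mm wide; open, the fingers measure 114 mm over their backs; the gripper's body (76 mm by 85 mm) begins 54 mm behind the grasp point. The pads swing forward as they close: fully open they stand 13 mm farther back than shut.
Start: joints at [-1.375, 0.313, 0.046, 1.304, 0, 1.431], TCP at [0.189, -0.543, 0.231] pointing down, gripper open.
Joint ranges: [-2.76, 2.76], [-0.86, 1.69], [-1.03, 1.26], [-2.2, 2.34], [-1.47, 1.5], [-3.14, 3.14]. Speed limits (rad/s): [2.57, 2.57, 3.14, 3.14, 3.14, 3.14].

### API

Orientations are given as a unit quaternion [w, x, y, z].
In Python, from workcell import env gives the robot as it stands.
- The arm moves only by the tool move_arm, never from a script. Its argument "targets" is a list of rows, each a list of 3 entries, a list of its own where there are three numbers: the shift along the tool's x, y, z in mm, then the turn, a rotation vector about the tool's x, y, z in units of 10 degrees (1.0 is 10 degrees), then the closure, from -1 (fully open) to 1 (shut). In form: [[[dx, dy, dz], [ax, ay, az], gripper], ...]. A call has 1 to 5 rows; each row is the pose to reach, as a shift and turn from the pose commanded when the call began, along the tool's axes at that moment; what a row does not reach only later rows make up. A row lasts 1/8 s, in which the tool goes at most 62.5 mm and 10.7 degrees, less where a joint would pass 70% of its speed; a pose out of reach is approached as far as the arm can. A call with a gripper value outside its range is refused whole. The fingers move at their own pace and stop on an object; "squeeze" is the grip in N (left out, the last holds). Time passes only in rows, so rows that repeat a pose let the fingers close. It gives the time, the measured TCP pose, the force, the opening and the grip force at its end, in the units of the state.
- env.get_state(): the state, without advancing time (a new reading comes with each control period).
- env.read_camera(name): name is "scene" or "top" or "wrist"; returns a dict with "pixels" (384x512x3 uint8, red, green, blue), "fovy" (degrees; the focal length in pixels is half the picture's height over the tangent of half this angle, whatever the lens; pixels are square), "cx", "cy" (the principal point, pixels), "extrinsics" (4x4, takes a point from world to camera coordinates); the wrist camera has in their place "mount" (4x4, takes a point from camera to tool coordinates, whose origin is the TCP and whose axes are the flange's). Camera axes: x right, y up, looking along -z (the intrinsics and any distortion apply to the point x, -y, -z); pixel columns grow to the right and rows downward; lengths in m; the calibration is good to about 2 mm. A picture is of the moment at which its call begins: read the wrist's pose just before it. There is no depth.
- env.hand_in(): hands the job in; it is judged then, once.
Trained networks look in a picture, given as the dict that the camera call returned (one of the last four; its "shot" number tells which), for a name from the list of things; names that differ only in an ending like _2 or _b are one class to them, and where a whole thing is asked for, a point or a joint stands for the part that bears it (a point fixed in the world has none). Each returns a list of dicts, best first, with "confidence" (0 to 1); they miss things now and then, are a little off and sometimes report something else, mostly with a low value. They report only what shows in the picture. A call takes as long as a camera call. They do not tell look-alikes from the thing itself.
- env.spot_in(thing, picture): "centre" ([x, y, z] in m, in world coordinates, good to about 4 mm: the middle of the surface that is visible of it).
- env.regions_of(thing, picture): "mask" (384x512 bool, what is visible of it).
- env.landmark_of(thing, picture): "centre" ([x, y, z] in m, in world coordinates, good to about 4 mm: a listed point, or the origin of a listed thing).
The state is a dict: "clock": time; "joint_pos": joint angles; "qvel": joint speeds; "tau": joint torques, N m; "tcp_pos": TCP position; "orientation": TCP orientation; "wrist_force": force on the tool from outside, world axes, zero at the start; "ft_torque": the same for the moment, N m; "finger_gap": finger opening in m; "grip_force": force on a finger pad.
Only numpy, scipy, OpenCV 4.12 (cv2) and the standard library are available. Lean on these libraries where they do the work, as an engineer would, in place of code of your own. Each camera call takes 0.05 s, during which the arm holds its last target. There are 200 camera calls.

### The job

Push the yellow-and-black gate arm up with the fingers (the black pin near its free end is there for pushing), past its balance point, until it stands raised by itself and you can let go of it. Then push the mortar cube along its lane, under the raised arm, until it is fully home against the blue end stop. Only push: take nothing between the fingers, do not lift or tip the cube, do not force it past the gate while that is down, and leave the brass weight, the tape and the tub where they stand.

Things in the scene. Friction and masses are not known exactly. Their poses are not given: they have to be found in the camera images.
- stand: fixed infeed stand. Origin on the worktop under mid-lane, right below the lowered arm; x along the lane, away from the robot to the end stop; y left, along the lowered arm; z up. Lane: aluminium floor 8 mm high, x -90 to +74 mm; dark rails 45 mm apart, tops at z 20 mm, outer faces at y +-31 mm. A cross rail 6 mm high runs along y at x 22 to 46 mm
- gate_pivot (a point): the arm's hinge axis, at stand x 0, y -150, z 100 mm; the axis lies along the stand's x. The blue pivot post (x 23 to 37, y -196 to -134 mm, 206 mm high) stands behind the arm
- gate_angle (a joint): angle of the arm, rad: 0 lowered and level, growing as the free end swings up and over to the pivot post's side; stop at 1.83 (15 deg past upright). No latch; damped hinge; raising takes 1 to 3 N at the push pin. Its balance point is at 0.88: let go below, it falls back to 0; past it, it falls on to the stop within about 2 s and stays
- gate: yellow-and-black bar, 16 mm (x) by 20 mm, from 10 mm behind the hinge to 262 mm beyond; origin on the hinge, y to the free end, x as the stand's. A red drop plate (46 mm wide, 4 mm thick) hangs under it 127 to 173 mm from the hinge, down to 69 mm below the bar's middle, barring the lane. A steel counterweight (48 mm dia., 36 mm wide) sits 50 mm above the hinge
- cube: grey mortar cube, 40 mm, about 0.15 kg, on the lane floor on the robot's side of the drop plate; origin at the centre of its underside. Fully home its origin is at stand x = 46 mm
- lane_stop (a point): foot of the blue end stop's face on the lane floor, mid-lane (stand x 66, y 0, z 8 mm); the stop is 38 mm high
- brass_weight: brass weight, 38 mm diameter, 57 mm tall, left of the arm's free end; origin under its centre; leave alone
- black_tape: roll of black tape, 53 mm across, 19 mm tall, lying flat left of the lane's near end; origin under its centre; leave alone
- blue_tub: white tub with a blue lid, 58 mm diameter, 60 mm tall, right of the lane's near end; origin under its centre; leave alone
- rest_top (a point): top of the blue rest post (12 mm square, 90 mm high) under the arm's free end, at stand x 0, y 104 mm
- push_pin (a point): middle of the black push pin (16 mm dia.) that sticks out 52 mm from the arm's robot-side face, 235 mm from the hinge (stand x -34, y 85, z 100 mm while down); moves with the arm. Fingers slanting about 45 deg (tips to the hinge's side, below the pin, hand up on the free end's side) can push it up and over along its arc; below it is open down to the worktop
Mind the look-alikes: they are no part of the job. Leave any orange or purple look-alike of the cube alone.

How it is judged:
On the way, in this order (a step that is already met when the one before it is completed fails the run):
1. the fingers push the arm up (between 0.3 and 1.2 rad, in contact with it) (value of joint gate_angle between 0.3 and 1.2 rad and contact force between the fingers and gate above 0.2 N), for 0.1 s.
2. the arm stands raised by itself, untouched (above 1.7 rad), the cube still on the robot's side of the gate (value of joint gate_angle above 1.7 rad and contact force between the fingers and gate below 0.1 N and x of cube in the frame of stand below -0.01 m), for 0.2 s.
3. the fingers push the cube along the lane under the raised arm (value of joint gate_angle above 1.6 rad and contact force between the fingers and cube above 0.1 N and x of cube in the frame of stand above 0.005 m), for 0.05 s.
At the end, for the whole second after the job is handed in: the arm stands raised by itself above 1.7 rad; the cube sits flat and at rest on the lane floor within 4 mm of touching the end stop (value of joint gate_angle above 1.7 rad and x of cube in the frame of stand between 0.042 and 0.05 m and z of cube in the frame of stand below 0.011 m and angle between cube's own z axis and vertical below 0.08 rad and linear speed of cube below 0.01 m/s).
It fails at once if the cube is lifted off the lane (more than 8 mm) or tipped (more than 0.35 rad) (z of cube in the frame of stand above 0.016 m or angle between cube's own z axis and vertical above 0.35 rad).
It fails at once if the cube is taken past the gate while the arm is down (value of joint gate_angle below 1.2 rad and x of cube in the frame of stand above 0 m).
It fails at once if the weight, the tape or the tub is moved more than 25 mm (distance of any of brass_weight, black_tape, blue_tub from where it was at the start of the episode above 0.025 m).
It fails at once if the arm, its pin or the cube is taken between the fingers (the grasp point lies inside it) ((x of the grasp point in the frame of gate between -0.06 and -0.008 m and y of the grasp point in the frame of gate between 0.228 and 0.242 m and z of the grasp point in the frame of gate between -0.007 and 0.007 m) or (x of the grasp point in the frame of gate between -0.006 and 0.006 m and y of the grasp point in the frame of gate between 0 and 0.26 m and z of the grasp point in the frame of gate between -0.008 and 0.008 m) or (x of the grasp point in the frame of cube between -0.017 and 0.017 m and y of the grasp point in the frame of cube between -0.017 and 0.017 m and z of the grasp point in the frame of cube between 0 and 0.04 m)).
It also fails if it takes over 58 s, if anything falls off the work surface, if the arm or the gripper's body presses on something with over 40 N, if the wrist force passes 120 N, or if a joint passes its speed limit or range.

## Working session

There is one attempt and no reset: what is moved stays moved. The work goes in short steps, Python scripts to look and compute and a tool call to move; the robot and the scene stay as the last step left them, time stands still between calls to the robot, and variables do not carry over. Pictures are saved under pics/ and viewed, at most 10 in all, crops included, and the job is handed in when it is done.

Besides the shell and the picture viewer there is one more tool, called after "Call:" as name(argument=value, ...), one argument or row to a line, values as JSON. move_arm: Moves the arm, as the interface text tells. Its arguments: {"type":"object","properties":{"targets":{"type":"array","items":{"type":"array"}},"squeeze":{"type":"number"}},"required":["targets"]}

```bash
mkdir -p pics; cat > h.py <<'E'
import numpy as np, cv2
from workcell import env
E
python3 - <<'E'
from h import *
s=env.get_state()
print(s['clock'],np.round(s['tcp_pos'],3),np.round(s['orientation'],3))
ps={n:env.read_camera(n) for n in('scene','top')}
for n,p in ps.items():
    cv2.imwrite(f'pics/{n}.png',p['pixels'][:,:,::-1])
    for t in['stand','gate_pivot','cube','lane_stop','rest_top','push_pin','brass_weight','black_tape','blue_tub']:
        for r in env.landmark_of(t,p)[:3]: print(n,t,np.round(r['centre'],3),round(r['confidence'],2))
E
```

```text
0.0 [ 0.189 -0.542  0.23 ] [-0.001  0.986  0.167 -0.   ]
scene stand [ 0.485  0.181 -0.   ] 0.85
scene gate_pivot [0.468 0.033 0.1  ] 0.94
scene cube [ 0.394 -0.159 -0.002] 0.81
scene cube [ 0.471 -0.11  -0.003] 0.78
scene cube [0.448 0.188 0.008] 0.45
scene lane_stop [0.547 0.174 0.007] 0.62
scene blue_tub [0.397 0.067 0.004] 0.69
top stand [0.483 0.184 0.   ] 0.59
top gate_pivot [0.463 0.035 0.101] 0.8
top cube [ 0.398 -0.152  0.003] 0.77
top cube [ 0.428  0.393 -0.001] 0.6
top cube [0.442 0.187 0.008] 0.56
top lane_stop [0.48  0.184 0.   ] 0.69
top lane_stop [0.55  0.174 0.006] 0.55
top lane_stop [0.44  0.189 0.006] 0.17
top rest_top [0.491 0.285 0.09 ] 0.95
top push_pin [0.462 0.275 0.1  ] 0.96
top push_pin [0.397 0.067 0.003] 0.28
top brass_weight [0.522 0.379 0.004] 0.77
top black_tape [0.408 0.279 0.   ] 0.57
top blue_tub [0.396 0.066 0.   ] 0.6
```

View pics/scene.png

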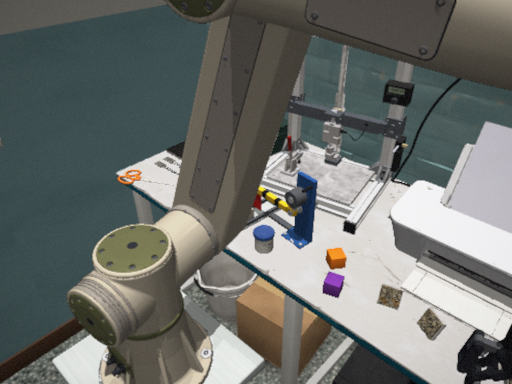

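View pics/top.png

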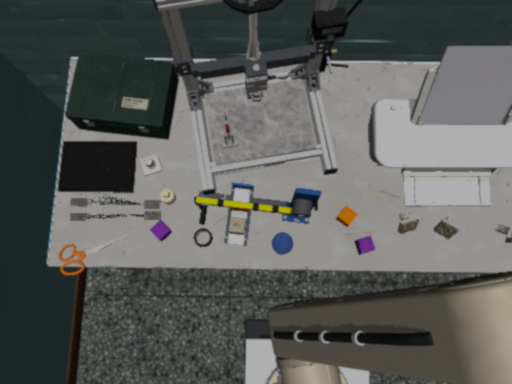

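The top view shows the gate at (245,204), its black push pin at (203,213), the pivot post at (303,200) and the lane at (238,215). Cube candidates are the grey one in the lane (237,225), orange (347,215), purple (365,243) and purple (160,230). I choose the grey one.

```bash
cat >> h.py <<'E'
from scipy.spatial.transform import Rotation as Ro
def fit(A,B):
    a=A-A.mean(0);b=B-B.mean(0)
    yaw=np.arctan2((a[:,0]*b[:,1]-a[:,1]*b[:,0]).sum(),(a*b).sum())
    c,s=np.cos(yaw),np.sin(yaw);R=np.array([[c,-s],[s,c]])
    return yaw,B.mean(0)-R@A.mean(0)
E
python3 - <<'E'
from h import *
A=np.array([[0,0],[0,0],[0,-150],[0,-150],[66,0],[66,0],[0,104],[-34,85.]])/1000
B=np.array([[.485,.181],[.483,.184],[.468,.033],[.463,.035],[.547,.174],[.55,.174],[.491,.285],[.462,.275]])
yaw,t=fit(A,B);R=Ro.from_euler('z',yaw).as_matrix()[:2,:2]
print(yaw,np.degrees(yaw),t);print(np.round((A@R.T+t-B)*1000))
for n,q in dict(cube=[.445,.1875],brass=[.522,.379],tape=[.408,.279],tub=[.397,.067]).items(): print(n,np.round((np.array(q)-t)@R*1000))
im=cv2.imread('pics/top.png');cv2.imwrite('pics/crop.png',cv2.resize(im[165:265,140:340],None,fx=4,fy=4,interpolation=cv2.INTER_CUBIC))
E
```

```text
-0.11825283685034862 -6.775388466974071 [0.48309749 0.18284832]
[[-2.  2.]
 [ 0. -1.]
 [-3.  1.]
 [ 2. -1.]
 [ 2.  1.]
 [-1.  1.]
 [ 4.  1.]
 [-3. -4.]]
cube [-38.   0.]
brass [ 15. 199.]
tape [-86.  87.]
tub [ -72. -125.]
```

View pics/crop.png

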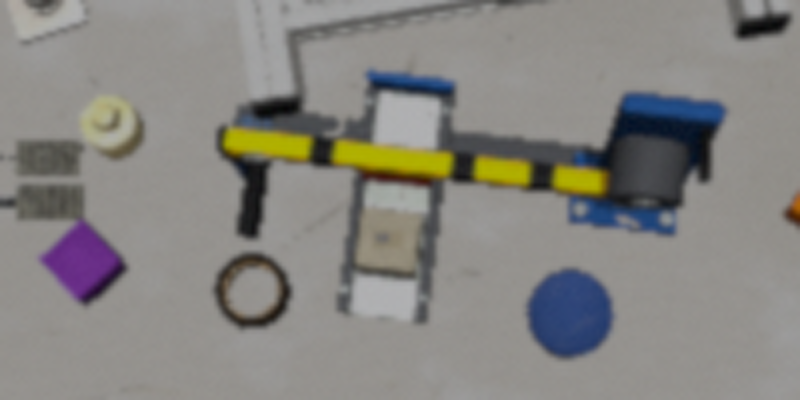

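```bash
cat >> h.py <<'E'
YAW=-0.118; T=np.array([.483,.183,0]); RS=Ro.from_euler('z',YAW)
def tool(tilt,yaw=0):  # tool x = stand x, tip tilted to stand -y
    return RS*Ro.from_euler('z',yaw,degrees=True)*Ro.from_euler('x',180-tilt,degrees=True)
def goal(ps,tilt,mm=True,yaw=0):
    s=env.get_state(); q=s['orientation']; R=Ro.from_quat([q[1],q[2],q[3],q[0]])
    d=R.inv().apply(RS.apply(np.array(ps)/1000)+T-s['tcp_pos'])*1000
    r=(R.inv()*tool(tilt,yaw)).as_rotvec(degrees=True)/10
    print(ps,tilt,'shift',np.round(d,1),'turn',np.round(r,2))
def st():
    s=env.get_state();q=s['orientation'];R=Ro.from_quat([q[1],q[2],q[3],q[0]])
    print(round(s['clock'],2),'stand',np.round(RS.inv().apply(s['tcp_pos']-T)*1000,1),'F',np.round(RS.inv().apply(s['wrist_force']),1),'J',np.round(s['joint_pos'],2),'z',np.round(RS.inv().apply(R.apply([0,0,1])),2))
E
python3 - <<'E'
from h import *
st()
w=lambda p:RS.inv().apply(np.array(p)-T)*1000
print(tool(45).apply([0,0,1]))
for p in([.40,-.25,.33],[.42,.05,.36],[.40,.33,.30]): goal(w(p),0)
goal([-34,189,145],45)
E
```

```text
1.0 stand [-206.  -755.4  231.3] F [-0.2 -0.8 -0.5] J [-1.37  0.31  0.05  1.3  -0.    1.43] z [ 0. -0. -1.]
[-0.0832451  -0.70218961 -0.70710678]
[ -31.4473138  -439.76023746  330.        ] 0 shift [ 295.3 -207.2  -98.7] turn [ 0.  -0.   2.6]
[ -46.90429789 -139.49188808  360.        ] 0 shift [ 413.  -483.8 -128.7] turn [ 0.  -0.   2.6]
[-99.72859791 136.20648574 300.        ] 0 shift [ 486.4 -754.8  -68.8] turn [ 0.  -0.   2.6]
[-34, 189, 145] 45 shift [ 568.6 -773.5   86.2] turn [-4.42 -1.02  2.46]
```

Call:
move_arm(
  targets=[
    [[60,-40,-30],[0,0,0.7],1],
    [[120,-80,-60],[0,0,1.4],1],
    [[170,-120,-90],[0,0,2],1],
    [[220,-160,-100],[0,0,2.6],1],
    [[250,-200,-100],[0,0,2.6],1],
  ],
)

```text
clock: 1.62
tcp_pos: [0.3499, -0.2948, 0.3293]
orientation: [0.001, 0.998, -0.06, 0.001]
wrist_force: [0.7, -0.8, -0.6]
finger_gap: 0.0001
grip_force: 0.0
```

```bash
python3 - <<'E'
from h import *
st()
w=lambda p:RS.inv().apply(np.array(p)-T)*1000
for p in([.42,.05,.36],[.40,.33,.30]): goal(w(p),0)
E
```

```text
1.62 stand [ -75.9 -490.2  329.3] F [ 0.8 -0.7 -0.6] J [-0.88  0.07 -0.02  1.48  0.    2.38] z [ 0. -0. -1.]
[ -46.90429789 -139.49188808  360.        ] 0 shift [  28.7 -350.6  -31.1] turn [ 0.01 -0.01 -0.01]
[-99.72859791 136.20648574 300.        ] 0 shift [ -24.6 -626.4   28.3] turn [ 0.01 -0.01 -0.01]
```

Call:
move_arm(
  targets=[
    [[10,-60,-10],[0,0,-1],1],
    [[20,-120,-20],[0,0,-2],1],
    [[25,-180,-30],[0,0,-3],1],
    [[30,-240,-30],[0,0,-4],1],
    [[30,-300,-30],[0,0,-5],1],
  ],
)

```text
clock: 2.25
tcp_pos: [0.4142, 0.0003, 0.3585]
orientation: [0.0, 0.929, 0.371, 0.001]
wrist_force: [0.5, -0.9, -0.0]
finger_gap: -0.0
grip_force: 0.0
```

```bash
python3 - <<'E'
from h import *
st()
goal([-90,60,340],0,yaw=180)
goal([-80,140,300],0,yaw=180)
E
```

```text
2.25 stand [ -46.9 -189.5  358.5] F [ 0.6 -0.8 -0. ] J [-0.19 -0.01 -0.03  1.55 -0.    2.19] z [ 0. -0. -1.]
[-90, 60, 340] 0 shift [ 164.5 -192.5   18.4] turn [ 1.000e-02  1.000e-02 -1.297e+01]
[-80, 140, 300] 0 shift [ 232.4 -236.    58.4] turn [ 1.000e-02  1.000e-02 -1.297e+01]
```

Call:
move_arm(
  targets=[
    [[35,-40,0],[0,0,-1],1],
    [[70,-80,0],[0,0,-2],1],
    [[105,-120,10],[0,0,-3],1],
    [[140,-160,20],[0,0,-4],1],
    [[175,-200,20],[0,0,-5],1],
  ],
)

```text
clock: 2.88
tcp_pos: [0.4036, 0.2657, 0.3376]
orientation: [0.0, 0.685, 0.729, -0.0]
wrist_force: [0.8, -0.7, 1.0]
finger_gap: 0.0003
grip_force: 0.0
```

```bash
python3 - <<'E'
from h import *
st()
print(RS.inv().apply(tool(-45,180).apply([0,0,1])))
goal([-60,200,260],0,yaw=180)
goal([-60,200,260],-45,yaw=180)
E
```

```text
2.88 stand [-88.6  72.8 337.6] F [ 0.8 -0.7  1. ] J [ 0.42  0.13  0.06  1.51 -0.    1.92] z [-0. -0. -1.]
[-9.60168868e-17 -7.07106781e-01 -7.07106781e-01]
[-60, 200, 260] 0 shift [120.   51.   77.5] turn [-0.    0.   -7.97]
[-60, 200, 260] -45 shift [120.   51.   77.5] turn [ 3.73 -3.12 -7.52]
```

Call:
move_arm(
  targets=[
    [[30,10,0],[0.4,-0.35,-0.85],1],
    [[60,20,10],[0.8,-0.7,-1.7],1],
    [[90,30,20],[1.2,-1.05,-2.5],1],
    [[105,40,40],[1.65,-1.4,-3.3],1],
    [[120,50,60],[2.1,-1.75,-4.2],1],
  ],
)

```text
clock: 3.5
tcp_pos: [0.448, 0.3874, 0.2774]
orientation: [-0.014, 0.362, 0.903, -0.232]
wrist_force: [1.1, 0.6, -0.4]
finger_gap: -0.0001
grip_force: 0.0
```

```bash
python3 - <<'E'
from h import *
st()
goal([-34,200,220],-45,yaw=180)
E
```

```text
3.5 stand [-58.8 198.9 277.4] F [ 1.   0.7 -0.4] J [ 0.68  0.78  0.82  2.04 -0.2   1.48] z [-0.14 -0.43 -0.89]
[-34, 200, 220] -45 shift [-11.3  39.5  47.2] turn [ 1.62 -1.38 -3.32]
```

Call:
move_arm(
  targets=[
    [[-3,10,10],[0.4,-0.35,-0.8],1],
    [[-6,20,20],[0.8,-0.7,-1.65],1],
    [[-9,30,30],[1.2,-1.05,-2.5],1],
    [[-11,40,40],[1.6,-1.4,-3.3],1],
    [[-11,40,47],[1.6,-1.4,-3.3],1],
  ],
)

```text
clock: 4.12
tcp_pos: [0.4717, 0.3866, 0.2163]
orientation: [-0.022, 0.056, 0.922, -0.382]
wrist_force: [0.1, -0.2, 0.4]
finger_gap: 0.0
grip_force: 0.0
```

```bash
python3 - <<'E'
from h import *
st()
goal([-34,189,145],-45,yaw=180)
p=env.read_camera('top');cv2.imwrite('pics/t2.png',cv2.resize(p['pixels'][120:300,100:340,::-1],None,fx=3,fy=3))
for r in env.landmark_of('push_pin',p)[:2]: print(np.round(RS.inv().apply(np.array(r['centre'])-T)*1000),r['confidence'])
E
```

```text
4.12 stand [-35.2 200.9 216.3] F [ 0.1 -0.2  0.4] J [ 0.77  1.05  1.02  2.21 -0.46  1.06] z [-0.   -0.71 -0.71]
[-34, 189, 145] -45 shift [-1.  42.1 58.8] turn [-0.   -0.   -0.02]
[-36.  86.  99.] 0.67
```

View pics/t2.png

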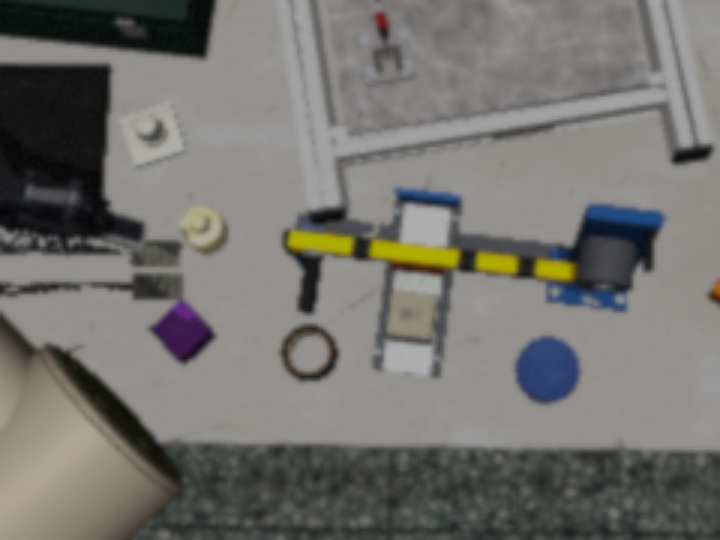

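Call:
move_arm(
  targets=[
    [[0,10,15],[0,0,0],1],
    [[0,20,30],[0,0,0],1],
    [[0,30,45],[0,0,0],1],
    [[0,42,59],[0,0,0],1],
  ],
)

```text
clock: 4.72
tcp_pos: [0.4719, 0.3736, 0.1499]
orientation: [-0.02, 0.059, 0.923, -0.38]
wrist_force: [-0.3, 0.5, -0.4]
finger_gap: 0.0002
grip_force: 0.0
```

```bash
python3 - <<'E'
from h import *
st()
goal([-34,104,60],-45,yaw=180)
E
```

```text
4.72 stand [-33.5 187.9 149.9] F [-0.3  0.4 -0.4] J [ 0.76  1.    0.77  1.99 -0.47  1.05] z [ 0.   -0.7  -0.71]
[-34, 104, 60] -45 shift [  0.7   3.5 122.9] turn [ 0.03  0.01 -0.06]
```

Call:
move_arm(
  targets=[
    [[0,3,40],[0,0,0],1],
    [[0,3,80],[0,0,0],1],
    [[0,3,110],[0,0,0],1],
    [[0,3,123],[0,0,0],1],
    [[0,3,123],[0,0,0],1],
  ],
)

```text
clock: 5.35
tcp_pos: [0.4618, 0.289, 0.0603]
orientation: [-0.021, 0.059, 0.923, -0.38]
wrist_force: [0.2, 0.5, -0.1]
finger_gap: 0.0004
grip_force: 0.0
```

```bash
python3 - <<'E'
from h import *
st()
# arc waypoints
for th in [0,.15,.3,.45,.6,.75,.9,1.0,1.1]:
    goal([-34,-150+235*np.cos(th)+5,100+235*np.sin(th)-26],-45,yaw=180)
E
```

```text
5.35 stand [-33.6 102.8  60.3] F [ 0.2  0.6 -0.1] J [ 0.68  0.88  0.31  1.62 -0.51  0.98] z [-0.   -0.7  -0.71]
[-34, np.float64(90.0), np.float64(74.0)] -45 shift [  0.2 -18.8  -0.7] turn [ 0.02 -0.   -0.06]
[-34, np.float64(87.36120331496991), np.float64(109.11796113129583)] -45 shift [ -0.  -45.4 -23.8] turn [ 0.02 -0.   -0.06]
[-34, np.float64(79.50407494451741), np.float64(143.44724856541478)] -45 shift [ -0.3 -75.1 -42.6] turn [ 0.02 -0.   -0.06]
[-34, np.float64(66.60506905287906), np.float64(176.2169005161391)] -45 shift [  -0.7 -107.4  -56.8] turn [ 0.02 -0.   -0.06]
[-34, np.float64(48.9538695037744), np.float64(206.69098124783332)] -45 shift [  -1.  -141.3  -66. ] turn [ 0.02 -0.   -0.06]
[-34, np.float64(26.946884185347898), np.float64(234.1851086054835)] -45 shift [  -1.4 -176.3  -70. ] turn [ 0.02 -0.   -0.06]
[-34, np.float64(1.0783425436061407), np.float64(258.0818237624586)] -45 shift [  -1.7 -211.5  -68.8] turn [ 0.02 -0.   -0.06]
[-34, np.float64(-18.028958120987156), np.float64(271.74568142985567)] -45 shift [  -2.  -234.7  -65. ] turn [ 0.02 -0.   -0.06]
[-34, np.float64(-38.404911464989326), np.float64(283.4337296144373)] -45 shift [  -2.2 -257.4  -59. ] turn [ 0.02 -0.   -0.06]
```

Call:
move_arm(
  targets=[
    [[0,-10,0],[0,0,0],1],
    [[0,-19,-1],[0,0,0],1],
    [[0,-32,-12],[0,0,0],1],
    [[0,-45,-24],[0,0,0],1],
    [[0,-60,-33],[0,0,0],1],
  ],
)

```text
clock: 5.98
tcp_pos: [0.4592, 0.2718, 0.1268]
orientation: [-0.02, 0.059, 0.923, -0.379]
wrist_force: [-0.0, 5.9, -0.4]
finger_gap: 0.0
grip_force: 2.3
```

```bash
python3 - <<'E'
from h import *
st()
p=env.read_camera('top')
for r in env.landmark_of('push_pin',p)[:2]:
    v=RS.inv().apply(np.array(r['centre'])-T)*1000;print(np.round(v),r['confidence'],np.arctan2(v[2]-100,v[1]+150))
for th in [.3,.45,.6,.75,.9,1.0,1.1]:
    goal([-34,-150+235*np.cos(th)+5,100+235*np.sin(th)-26],-45,yaw=180)
E
```

```text
5.97 stand [-34.1  85.4 126.8] F [-0.7  5.8 -0.4] J [ 0.67  0.79  0.31  1.69 -0.52  0.96] z [ 0.   -0.7  -0.71]
[-2.  2.  1.] 0.34 -0.5773460856253194
[-34, np.float64(79.50407494451741), np.float64(143.44724856541478)] -45 shift [ -0.1 -14.5  -7.1] turn [ 0.04  0.01 -0.06]
[-34, np.float64(66.60506905287906), np.float64(176.2169005161391)] -45 shift [ -0.5 -46.7 -21.4] turn [ 0.04  0.01 -0.06]
[-34, np.float64(48.9538695037744), np.float64(206.69098124783332)] -45 shift [ -0.9 -80.7 -30.7] turn [ 0.04  0.01 -0.06]
[-34, np.float64(26.946884185347898), np.float64(234.1851086054835)] -45 shift [  -1.2 -115.7  -34.8] turn [ 0.04  0.01 -0.06]
[-34, np.float64(1.0783425436061407), np.float64(258.0818237624586)] -45 shift [  -1.6 -150.8  -33.6] turn [ 0.04  0.01 -0.06]
[-34, np.float64(-18.028958120987156), np.float64(271.74568142985567)] -45 shift [  -1.9 -174.   -29.9] turn [ 0.04  0.01 -0.06]
[-34, np.float64(-38.404911464989326), np.float64(283.4337296144373)] -45 shift [  -2.1 -196.8  -23.9] turn [ 0.04  0.01 -0.06]
```

Call:
move_arm(
  targets=[
    [[0,-14,-7],[0,0,0],1],
    [[0,-30,-15],[0,0,0],1],
    [[0,-47,-22],[0,0,0],1],
    [[0,-64,-27],[0,0,0],1],
    [[0,-81,-31],[0,0,0],1],
  ],
)

```text
clock: 6.7
tcp_pos: [0.4537, 0.2344, 0.2057]
orientation: [-0.02, 0.059, 0.923, -0.38]
wrist_force: [1.0, 1.5, -0.2]
finger_gap: -0.0001
grip_force: 0.7
```

```bash
python3 - <<'E'
from h import *
st()
p=env.read_camera('scene');cv2.imwrite('pics/s3.png',cv2.resize(p['pixels'][120:300,100:340,::-1],None,fx=3,fy=3))
for th in [.6,.75,.9,1.0,1.1]:
    goal([-34,-150+235*np.cos(th)+5,100+235*np.sin(th)-26],-45,yaw=180)
E
```

```text
6.7 stand [-35.2  47.6 205.7] F [ 0.8  1.6 -0.2] J [ 0.63  0.68  0.3   1.78 -0.55  0.92] z [ 0.   -0.7  -0.71]
[-34, np.float64(48.9538695037744), np.float64(206.69098124783332)] -45 shift [-0.8  2.4 -0.6] turn [ 0.02  0.01 -0.06]
[-34, np.float64(26.946884185347898), np.float64(234.1851086054835)] -45 shift [ -1.2 -32.6  -4.7] turn [ 0.02  0.01 -0.06]
[-34, np.float64(1.0783425436061407), np.float64(258.0818237624586)] -45 shift [ -1.5 -67.8  -3.4] turn [ 0.02  0.01 -0.06]
[-34, np.float64(-18.028958120987156), np.float64(271.74568142985567)] -45 shift [ -1.8 -91.    0.3] turn [ 0.02  0.01 -0.06]
[-34, np.float64(-38.404911464989326), np.float64(283.4337296144373)] -45 shift [  -2.  -113.7    6.4] turn [ 0.02  0.01 -0.06]
```

View pics/s3.png

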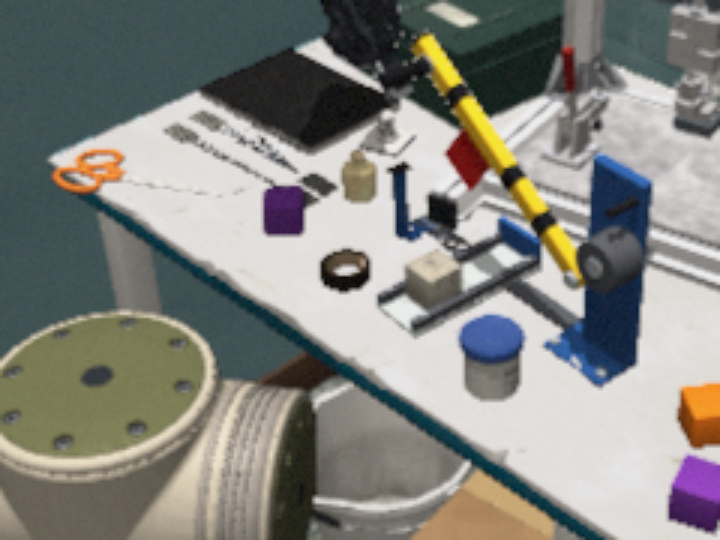

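The arm is raised about 35 degrees, with the fingers under its pin at about (405,75). The cube is still in its lane at (433,278). I continue past the balance point.

Call:
move_arm(
  targets=[
    [[0,-16,-4],[0,0,0],1],
    [[0,-34,-5],[0,0,0],1],
    [[0,-52,-4],[0,0,0],1],
    [[0,-70,-3],[0,0,0],1],
    [[0,-90,0],[0,0,0],1],
  ],
)

```text
clock: 7.38
tcp_pos: [0.4452, 0.1709, 0.2687]
orientation: [-0.02, 0.059, 0.923, -0.38]
wrist_force: [-0.0, 0.3, -0.9]
finger_gap: 0.0
grip_force: 0.2
```

Call:
move_arm(
  targets=[
    [[0,-12,4],[0,0,0],1],
    [[0,-24,8],[0,0,0],1],
    [[0,-24,8],[0,0,0],1],
  ],
)

```text
clock: 7.75
tcp_pos: [0.4424, 0.1487, 0.2796]
orientation: [-0.02, 0.059, 0.923, -0.38]
wrist_force: [0.4, 0.6, -0.4]
finger_gap: -0.0001
grip_force: 0.0
```

```bash
python3 - <<'E'
from h import *
st()
goal([-75,80,300],-45,yaw=180)
E
```

```text
7.75 stand [-36.3 -38.8 279.6] F [ 0.3  0.6 -0.4] J [ 0.52  0.5   0.18  1.79 -0.6   0.82] z [ 0.   -0.7  -0.71]
[-75, 80, 300] -45 shift [ 39.4  69.6 -98.2] turn [ 0.02  0.   -0.06]
```

Call:
move_arm(
  targets=[
    [[0,10,-20],[0,0,0],1],
    [[10,30,-50],[0,0,0],1],
    [[20,50,-80],[0,0,0],1],
    [[40,70,-98],[0,0,0],1],
    [[40,70,-98],[0,0,0],1],
  ],
)

```text
clock: 8.38
tcp_pos: [0.4167, 0.2745, 0.2978]
orientation: [-0.02, 0.057, 0.923, -0.381]
wrist_force: [1.3, 0.1, -0.3]
finger_gap: 0.0001
grip_force: 0.0
```

```bash
python3 - <<'E'
from h import *
st()
goal([-90,0,150],0,yaw=180)
p=env.read_camera('top')
for r in env.landmark_of('cube',p)[:4]: print('cube',np.round(RS.inv().apply(np.array(r['centre'])-T)*1000),round(r['confidence'],2))
for n in('top','scene'):
  p=env.read_camera(n)
  for r in env.landmark_of('push_pin',p)[:2]:
    v=RS.inv().apply(np.array(r['centre'])-T)*1000;print(n,np.round(v),round(r['confidence'],2),np.arctan2(v[2]-100,v[1]+150))
cv2.imwrite('pics/s4.png',cv2.resize(p['pixels'][80:300,100:340,::-1],None,fx=2.5,fy=2.5))
E
```

```text
8.38 stand [-76.6  83.  297.8] F [ 1.2  0.3 -0.3] J [ 0.71  0.67  0.49  2.03 -0.5   1.  ] z [ 0.   -0.7  -0.71]
[-90, 0, 150] 0 shift [ 14.   45.2 163.3] turn [-4.48  0.02 -0.03]
cube [ -44. -343.    4.] 0.77
cube [-42.  -3.   7.] 0.76
cube [-84. 204.  -3.] 0.75
cube [  29. -292.    0.] 0.62
top [ -28. -209.  326.] 0.96 1.826233428581179
scene [ -28. -213.  323.] 0.91 1.844132305875404
```

View pics/s4.png

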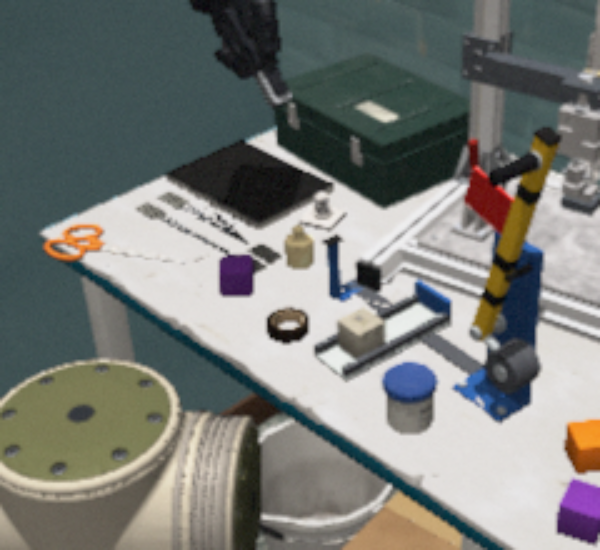

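Call:
move_arm(
  targets=[
    [[3,9,32],[-0.9,0,0],1],
    [[6,18,65],[-1.8,0,0],1],
    [[9,27,98],[-2.7,0,0],1],
    [[12,36,130],[-3.6,0,0],1],
    [[14,45,163],[-4.5,0,0],1],
  ],
)

```text
clock: 9.3
tcp_pos: [0.3946, 0.1908, 0.152]
orientation: [0.006, 0.062, 0.998, 0.005]
wrist_force: [1.6, 0.2, -0.2]
finger_gap: 0.0
grip_force: 0.0
```

```bash
python3 - <<'E'
from h import *
st()
goal([-86,0,22],0,yaw=180)
E
```

```text
9.3 stand [-88.7  -2.6 152. ] F [ 1.6  0.4 -0.2] J [ 0.26  0.08 -0.44  1.03  0.    0.39] z [ 0.01  0.01 -1.  ]
[-86, 0, 22] 0 shift [ -1.2   1.4 130. ] turn [ 0.06  0.06 -0.04]
```

Call:
move_arm(
  targets=[
    [[0,1,40],[0,0,0],1],
    [[0,1,80],[0,0,0],1],
    [[-1,1,110],[0,0,0],1],
    [[-1,1,130],[0,0,0],1],
    [[-1,1,130],[0,0,0],1],
  ],
)

```text
clock: 9.93
tcp_pos: [0.3949, 0.1918, 0.0207]
orientation: [0.002, 0.063, 0.998, 0.001]
wrist_force: [-0.5, -0.1, 0.7]
finger_gap: -0.0001
grip_force: 0.0
```

```bash
python3 - <<'E'
from h import *
st()
goal([15,0,22],0,yaw=180)
p=env.read_camera('wrist');cv2.imwrite('pics/w.png',p['pixels'][:,:,::-1])
E
```

```text
9.93 stand [-88.5  -1.6  20.7] F [-0.5 -0.1  0.7] J [ 0.27  0.24 -0.63  0.7   0.    0.39] z [ 0.  0. -1.]
[15, 0, 22] 0 shift [-103.5    2.4   -0.9] turn [ 0.01  0.02 -0.04]
```

View pics/w.png

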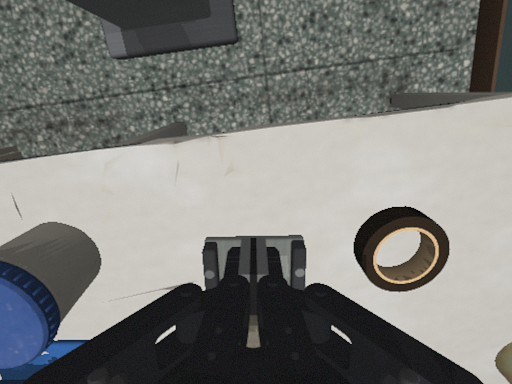

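The wrist view shows the lane's near end between columns 205 and 305, with the shut fingers centred on it at about 253. I now push the cube.

Call:
move_arm(
  targets=[
    [[-10,1,0],[0,0,0],1],
    [[-20,1,0],[0,0,0],1],
    [[-30,1,0],[0,0,0],1],
    [[-40,1,0],[0,0,0],1],
    [[-50,1,0],[0,0,0],1],
  ],
)

```text
clock: 10.6
tcp_pos: [0.4466, 0.1876, 0.0219]
orientation: [0.003, 0.062, 0.998, 0.002]
wrist_force: [-1.6, -0.1, 2.4]
finger_gap: -0.0003
grip_force: 1.1
```

Call:
move_arm(
  targets=[
    [[-10,0,0],[0,0,0],1],
    [[-20,0,0],[0,0,0],1],
    [[-30,0,0],[0,0,0],1],
    [[-38,0,0],[0,0,0],1],
    [[-44,0,0],[0,0,0],1],
  ],
)

```text
clock: 11.22
tcp_pos: [0.4903, 0.1822, 0.0222]
orientation: [0.004, 0.062, 0.998, 0.002]
wrist_force: [-0.8, 0.6, 0.6]
finger_gap: -0.0003
grip_force: 0.4
```

```bash
python3 - <<'E'
from h import *
st()
goal([15,0,22],0,yaw=180)
p=env.read_camera('scene')
for r in env.landmark_of('cube',p)[:4]: print('cube',np.round(RS.inv().apply(np.array(r['centre'])-T)*1000),round(r['confidence'],2))
E
```

```text
11.22 stand [ 7.4  0.1 22.2] F [-0.8  0.5  0.6] J [ 0.2   0.37 -0.43  0.77  0.    0.33] z [ 0.01  0.   -1.  ]
[15, 0, 22] 0 shift [-7.6 -0.   0.3] turn [ 0.02  0.04 -0.04]
cube [  23. -293.   -1.] 0.96
cube [41. -5.  6.] 0.68
cube [ -47. -349.   -2.] 0.65
cube [-81. 200.  -1.] 0.6
```

Creep forward until the stop pushes back.

Call:
move_arm(
  targets=[
    [[-3,0,0],[0,0,0],1],
    [[-6,0,0],[0,0,0],1],
    [[-8,0,0],[0,0,0],1],
    [[-8,0,0],[0,0,0],1],
  ],
)

```text
clock: 11.82
tcp_pos: [0.498, 0.1813, 0.0224]
orientation: [0.004, 0.062, 0.998, 0.002]
wrist_force: [-0.1, -0.4, -0.4]
finger_gap: 0.0001
grip_force: 0.0
```

```bash
python3 -c "
from h import *
st()"
```

```text
11.82 stand [15.1  0.1 22.4] F [-0.  -0.4 -0.4] J [ 0.2   0.38 -0.41  0.77  0.    0.32] z [ 0.01  0.   -1.  ]
```

Call:
move_arm(
  targets=[
    [[-2,0,0],[0,0,0],1],
    [[-4,0,0],[0,0,0],1],
  ],
)

```text
clock: 12.08
tcp_pos: [0.4986, 0.1811, 0.0221]
orientation: [0.001, 0.062, 0.998, 0.002]
wrist_force: [-12.8, 2.3, 8.9]
finger_gap: 0.0001
grip_force: 5.8
```

Call:
move_arm(
  targets=[
    [[-2,0,0],[0,0,0],1],
    [[-2,0,0],[0,0,0],1],
  ],
)

```text
clock: 12.32
tcp_pos: [0.4986, 0.1809, 0.0219]
orientation: [-0.001, 0.061, 0.998, 0.002]
wrist_force: [-12.9, 1.9, 10.0]
finger_gap: -0.0
grip_force: 6.5
```

The cube is against the stop, with about 13 N pushing back. I back off and check.

Call:
move_arm(
  targets=[
    [[6,0,0],[0,0,0],1],
    [[20,0,0],[0,0,0],1],
    [[45,0,0],[0,0,0],1],
    [[60,0,-40],[0,0,0],1],
    [[80,0,-100],[0,0,0],1],
  ],
)

```text
clock: 12.95
tcp_pos: [0.4217, 0.1898, 0.1207]
orientation: [0.002, 0.062, 0.998, 0.001]
wrist_force: [1.4, 0.3, -0.0]
finger_gap: 0.0001
grip_force: 0.0
```

Call:
move_arm(
  targets=[
    [[30,0,-50],[0,0,0],1],
    [[50,0,-100],[0,0,0],1],
    [[50,0,-100],[0,0,0],1],
    [[50,0,-100],[0,0,0],1],
  ],
)

```text
clock: 13.45
tcp_pos: [0.3734, 0.196, 0.2205]
orientation: [0.004, 0.062, 0.998, 0.002]
wrist_force: [-0.4, -0.4, 0.5]
finger_gap: -0.0006
grip_force: 0.0
```

```bash
python3 - <<'E'
from h import *
st()
for n in('top','scene'):
  p=env.read_camera(n)
  for t in('cube','push_pin'):
    for r in env.landmark_of(t,p)[:4]: print(n,t,np.round(RS.inv().apply(np.array(r['centre'])-T)*1000),round(r['confidence'],2))
cv2.imwrite('pics/s5.png',cv2.resize(p['pixels'][100:260,180:340,::-1],None,fx=3.5,fy=3.5))
E
```

```text
13.45 stand [-110.4    0.   220.5] F [-0.3 -0.4  0.5] J [ 0.29  0.01 -0.34  1.21  0.    0.42] z [ 0.01  0.   -1.  ]
top cube [  29. -294.   -3.] 0.76
top cube [-81. 204.  -2.] 0.66
top cube [ -46. -344.    4.] 0.54
top cube [46. -3.  7.] 0.45
top push_pin [ -30. -208.  329.] 0.64
scene cube [51.  1.  9.] 0.8
scene cube [ -46. -347.   -1.] 0.66
scene cube [-83. 201.  -1.] 0.61
scene cube [ 3. -3. -2.] 0.61
scene push_pin [ -30. -214.  323.] 0.71
```

View pics/s5.png

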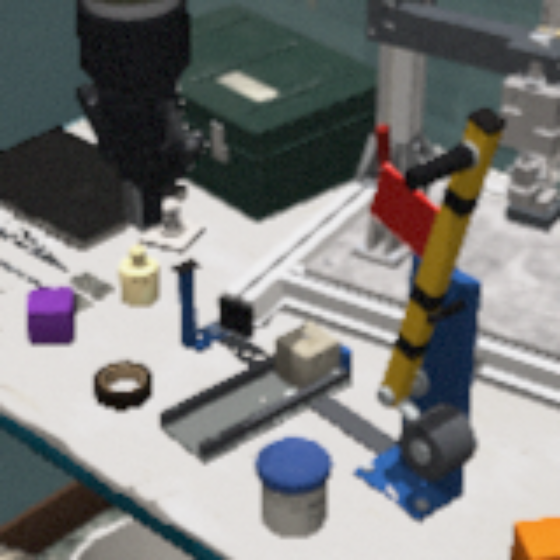

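The cube at (308,355) sits flat against the blue stop. The arm stands raised, with its tip at (487,120).

```bash
python3 -c "
from h import *
print(env.hand_in())"
```

```text
the job is handed in; nothing more can be done
None
```

I handed the job in: the gate arm stands raised by itself at its stop, and the cube sits flat against the blue end stop, measured about 46 mm along the lane; the hand-in returned no verdict.

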